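# Hang a hook carrier on the bench rail and click it into its catch

### The job

Pick up the hook carrier that stands on the breadboard, enter its foot at the open flared end of the slotted rail with the hook towards the robot's side, and slide it along gently until the spring catch on the rail has clicked shut behind its stem and holds it there against the sprung plunger; then let go. Keep pushes on the rail and the catch below about 30 N, and against the walls and lips of the channel below about 12 N, and leave the vial, the red cap, the steel post and the tube rack where they are.

Things in the scene. Friction and masses are not known exactly. Their poses are not given: they have to be found in the camera images.
- hanger: Hook carrier, 130 to 220 g, loose, an upright inverted T of bare steel with a grey plastic grip head, 92 mm tall, standing on its foot. Origin: centre of the foot's underside; z up, own y = direction of travel along the rail. Foot 26 (x) x 44 (y) x 9 mm high; square stem 12 (x) x 16 (y) mm, up to 60 mm height. Starts with yaw within 0.6 rad of 0, so the hook is roughly on the robot's side.
- head (a point): Centre of the carrier's grip head, 76 mm above the foot's underside. The head is 24 (x) x 18 (y) mm and 32 mm tall (60 to 92 mm above the underside). Grasp it from above across the carrier's own y (18 mm).
- hook_tip (a point): Tip of the upturned hook, at (-74, 0, 34) mm in the carrier's frame. The 6 mm wire arm leaves the stem at 42 mm height towards the carrier's -x, out to -58 mm, and drops to the hook, which reaches x = -77 mm and down to 17 mm above the foot's underside.
- rail: Slotted aluminium rail, fixed on two dark feet on the breadboard (top 12 mm above the table). Origin: at breadboard height under the open end (mouth); own y runs along the rail from the mouth inward, -x is the robot's side. Yaw within 0.25 rad of 0. Channel 30 mm wide, 12 mm high, y = 0 to 240 mm, closed at the far end; two lips (z 57 to 61 mm) leave a 17 mm wide slot above it for the stem.
- mouth (a point): Channel floor at the mouth, rail (0, 0, 45) mm. In front the floor goes on as an open ledge, 46 mm wide, to y = -60 mm, to set the foot on; side walls flare from 30 mm apart at the mouth to 44 mm at y = -21. Channel, ledge and catch are one, clamped near this point turned sideways by up to 0.08 rad and sloping up or down by up to 0.03 rad from the rail's axes: not measured, feel it.
- plunger (a joint): Sprung plunger of the catch, pushed along the rail (+y) by the stem. 0 = free, 14 mm = bottomed; 2 N plus 0.5 N per mm. The catch straddles the rail (up to z = 77 mm, or 83 where it slopes up; x = +-32 mm). Where it is clamped differs each time and is not measured: the plunger's free face lies anywhere from rail y = 110 to 170 mm.
- jaw_r (a joint): One of the catch's two sprung side jaws (the other mirrors it): 0 = shut, grows outward, 7 mm at most. Shut they stand 6 mm apart, ramps of 20 degrees towards the mouth, square backs. The stem forces them open (3 to 7 N, starting 28 mm before the click); they snap shut behind it once the plunger is in 5 mm. The plunger then stays in about 5 mm on release; short of it the stem springs back.
- vial: Small amber jar, 40 mm diameter, 50 mm tall, standing on the breadboard; origin at the centre of its underside. Leave alone.
- cap: Red round cap, 42 mm diameter, 22 mm tall; origin at the centre of its underside. Leave alone.
- post: Plain steel post, 24 mm diameter, 50 mm tall, standing; origin at the centre of its underside. Leave alone.
- tube_rack: Pink rack with three black caps on top, 50 x 110 mm, 61 mm tall; origin at the centre of its underside. Leave alone.
There are look-alikes about, which are no part of the job. What is meant by the hanger is not yellow, and is the larger of those in its own colour.

How it is judged (in metres and radians):
On the way, in this order (a step that is already met when the one before it is completed fails the run):
1. the carrier's foot is wholly inside the rail (x of hanger in the frame of rail between -0.018 and 0.018 m and z of hanger in the frame of rail between 0.034 and 0.056 m and y of hanger in the frame of rail above 0.024 m), for 0.1 s.
2. its stem has pressed the plunger in by more than 4 mm (x of hanger in the frame of rail between -0.018 and 0.018 m and z of hanger in the frame of rail between 0.034 and 0.056 m and value of joint plunger above 0.004 m), for 0.2 s.
At the end, for the whole second after the job is handed in: the carrier is at rest, captive in the rail (within 18 mm of its nominal line, its foot within 11 mm of 45 mm height, upright within 0.15 rad), hook on the robot's side, and the catch holds it: plunger pressed in 3 to 7.5 mm; the four other objects within 15 mm of their places (x of hanger in the frame of rail between -0.018 and 0.018 m and z of hanger in the frame of rail between 0.034 and 0.056 m and value of joint plunger between 0.003 and 0.0075 m and x of hook_tip in the frame of rail below -0.045 m and angle between hanger's own z axis and vertical below 0.15 rad and linear speed of hanger below 0.02 m/s and distance of each of vial, cap, post, tube_rack from where it was at the start of the episode below 0.015 m); the robot touches nothing.
It fails at once if the carrier is pressed against the rail or its catch with more than 32 N (contact force between hanger and rail above 32 N).
It fails at once if the carrier is pressed sideways against a side wall or a lip of the channel with more than 12 N (contact force between hanger and track_c1 above 12 N or contact force between hanger and track_c2 above 12 N or contact force between hanger and track_c4 above 12 N or contact force between hanger and track_c5 above 12 N).
It fails at once if the vial, cap, post or tube rack is moved by more than 15 mm (distance of any of vial, cap, post, tube_rack from where it was at the start of the episode above 0.015 m).
It also fails if it takes over 72 s, if anything falls off the work surface, if the arm or the gripper's body presses on something with over 40 N, if the wrist force passes 120 N, or if a joint passes its speed limit or range.

### The arm

A 6-joint arm with a two-finger parallel gripper is mounted at the origin on the work surface. World frame = base frame: x ahead of the robot, y to its left, z up, the work surface at z = 0. Lengths are in m, angles in degrees, forces in N, time in s.
With the tool pointing down it reaches from about 0.375 to 0.9 m from the base axis. Payload 3.1 kg.
Tool frame: the origin (TCP) lies midway between the tips of the shut fingers; the grasp point (between the pads) lies 19 mm behind it; z points along the fingers, y is the line along which they close (so a half turn about z gives the same grasp; the last joint's range is limited). The gripper opens to 87 mm and grips with 3 to 60 N. Pads are 19 mm wide; open, the fingers measure 117 mm over their backs; the gripper's body (75 mm by 190 mm) begins 51 mm behind the grasp point.
Start: joints at [-79.956, 30.224, 82.088, -0, 67.689, -10.227], TCP at [0.217, -0.586, 0.223] pointing down, gripper open.
Joint ranges: [-176.69, 176.69], [-43.24, 126.21], [12.49, 139.97], [-82, 262], [0, 151.66], [-163.58, 163.58]. Speed limits (degrees/s): [159.86, 159.86, 180, 180, 180, 180].

### API

Orientations are given as a 3x3 rotation matrix whose columns are the frame's x, y, z axes.
In Python, from rig import bot, capture gives the robot as it stands.
- The arm moves only by the tool send_path, called in YAML: its name, and indented under it one key for each argument. Schema: {"type":"object","properties":{"segments":{"type":"array","items":{"type":"array","prefixItems":[{"type":"array","items":{"type":"number"},"minItems":3,"maxItems":3},{"type":"array","items":{"type":"number"},"minItems":3,"maxItems":3},{"type":"number"}],"minItems":3,"maxItems":3},"minItems":1,"maxItems":20},"only":{"type":"string"},"quiet":{"type":"boolean"},"lines":{"type":"string"}},"required":["segments"],"additionalProperties":false}. segments is a list of rows, 1 to 20 of them, each written [[dx, dy, dz], [rx, ry, rz], opening]: dx, dy, dz in m, then a rotation vector rx, ry, rz in degrees, then the opening from 0.0 (shut) to 1.0 (fully open); each row is the pose to reach, as a shift and turn from the pose commanded when the call began, along the tool's axes at that moment; what a row does not reach only later rows make up. A row lasts 1/10 s, in which the tool goes at most 0.05 m and 8.59 degrees, less where a joint would pass 70% of its speed; a pose out of reach is approached as far as the arm can. The fingers move at their own pace and stop on an object; the grip force is fixed at half the most. Time passes only in rows, so rows that do not move let the fingers close. The tool returns the time, the measured TCP pose, the force, the opening and the grip force at its end. only (a regular expression) keeps the lines of the reply that match it, lines (a string "A,B") keeps lines A to B, and quiet returns only ok. Input that does not fit is refused with a message, and nothing moves.
- bot.read_state(): the state, without advancing time (a new reading comes with each control period).
- capture(name): name is "side" or "top" or "wrist"; returns a dict with "color" (480x640x3 uint8, red, green, blue), "K" (3x3 intrinsics, pixels), "view" (4x4, takes a point from world to camera coordinates); the wrist camera has in their place "mount" (4x4, takes a point from camera to tool coordinates, whose origin is the TCP and whose axes are the flange's). Camera axes: x right, y up, looking along -z (the intrinsics and any distortion apply to the point x, -y, -z); pixel columns grow to the right and rows downward; lengths in m; the calibration is good to about 2 mm. A picture is of the moment at which its call begins: read the wrist's pose just before it. There is no depth.
- bot.hand_in(): hands the job in; it is judged then, once.
The state is a dict: "time_s": time; "joint_positions": joint angles; "qvel": joint speeds; "tau": joint torques, N m; "position": TCP position; "tcp_rot": TCP orientation; "force": force on the tool from outside, world axes, zero at the start; "moment": the same for the moment, N m; "opening": opening from 0.0 (shut) to 1.0 (fully open); "grasp_force": force on a finger pad.
Only numpy, scipy, OpenCV 4.12 (cv2) and the standard library are available. Lean on these libraries where they do the work, as an engineer would, in place of code of your own. Each camera call takes 0.05 s, during which the arm holds its last target. There are 200 camera calls.

## Working session

There is one attempt and no reset: what is moved stays moved. The work goes in short steps, Python scripts to look and compute and a tool call to move; the robot and the scene stay as the last step left them, time stands still between calls to the robot, and variables do not carry over. Pictures are saved under pics/ and viewed, at most 10 in all, crops included, and the job is handed in when it is done.

```bash
mkdir -p pics; ls; cat > h.py <<'E'
import numpy as np, cv2
from rig import bot, capture
def grab(n):
    s=bot.read_state(); c=capture(n)
    if 'view' in c: V=np.array(c['view'])
    else:
        T=np.eye(4);T[:3,:3]=np.array(s['tcp_rot']);T[:3,3]=s['position'];V=np.linalg.inv(T@np.array(c['mount']))
    return c['color'],np.array(c['K']),V,c
def ray(K,V,u,v):
    d=np.linalg.inv(K)@[u,v,1]; d=np.array([d[0],-d[1],-d[2]]); R=V[:3,:3]
    return -R.T@V[:3,3], R.T@d
def onz(K,V,u,v,z):
    o,d=ray(K,V,u,v); return o+d*(z-o[2])/d[2]
def proj(K,V,p):
    q=V[:3,:3]@np.array(p)+V[:3,3]; x=K@[q[0],-q[1],-q[2]]; return x[:2]/x[2]
def tri(a,b):
    (o1,d1),(o2,d2)=a,b
    t=np.linalg.lstsq(np.c_[d1,-d2],o2-o1,rcond=None)[0]
    p,q=o1+d1*t[0],o2+d2*t[1]; return (p+q)/2,np.linalg.norm(p-q)
def save(n,im): cv2.imwrite('pics/'+n,cv2.cvtColor(im,cv2.COLOR_RGB2BGR))
E
python3 - <<'E'
from h import *
for n in('top','side'):
    c,K,V,d=grab(n); save(n+'0.png',c); print(n,d.keys(),K.tolist(),np.linalg.inv(V)[:3].round(3).tolist())
    if n=='top': print({k:d[k] for k in d if k not in('color','K','view')})
s=bot.read_state();print(s['time_s'],s['tcp_rot'],s['force'])
E
```

```text
pics
top dict_keys(['color', 'K', 'view']) [[536.3651598986729, 0.0, 316.2845702367494], [0.0, 536.3651598986729, 239.5309715022016], [0.0, 0.0, 1.0]] [[0.007, 0.982, -0.189, 0.327], [-1.0, 0.013, 0.028, -0.15], [0.03, 0.188, 0.982, 1.054]]
{}
side dict_keys(['color', 'K', 'view']) [[474.95584188283664, 0.0, 322.062663354338], [0.0, 474.95584188283664, 239.98159626703213], [0.0, 0.0, 1.0]] [[0.972, 0.174, -0.16, 0.365], [-0.236, 0.739, -0.631, -0.715], [0.009, 0.651, 0.759, 0.765]]
0.1 [[ 9.38069338e-01  3.46447396e-01 -3.45054819e-04]
 [ 3.46447392e-01 -9.38067393e-01  1.94202353e-03]
 [ 3.49124322e-04 -1.94129607e-03 -9.99998055e-01]] [ 0.71581507 -0.25208319  1.10452457]
```

View pics/top0.png

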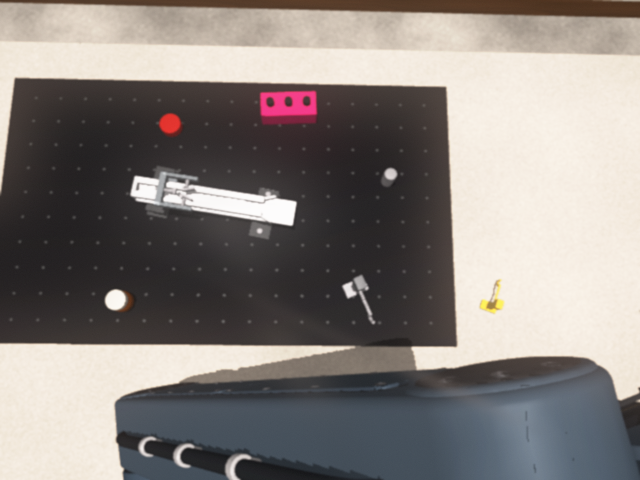

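View pics/side0.png

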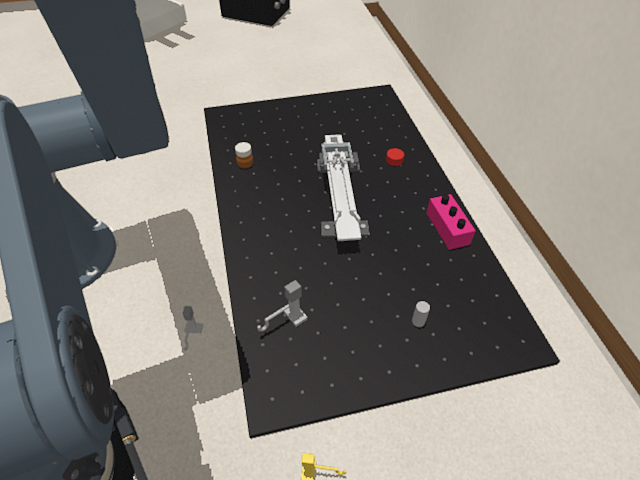

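Top view: the carrier stands at px (357,288), its hook tip at (372,322). The rail runs from its mouth ledge end (295,212) to the far end (133,187), with the catch at about (165,190). Side view: the carrier's head is at (293,288) and the hook at (263,328).

Candidates for the hanger:
- grey, on the breadboard: side (293,290) / top (357,288)
- small grey, off the board in shadow: side (190,315)
- yellow: side (308,465) / top (492,303)

I choose the larger grey one on the breadboard and check it in a close crop.

```bash
python3 - <<'E'
import cv2,numpy as np
t=cv2.imread('pics/top0.png');s=cv2.imread('pics/side0.png')
f=lambda i,x,y,w,h,k:cv2.resize(i[y:y+h,x:x+w],None,fx=k,fy=k,interpolation=cv2.INTER_CUBIC)
a=f(t,335,265,50,70,4);b=f(s,180,270,140,70,4)
A=np.hstack([a,b]);B=f(t,120,155,200,90,3.8)
W=max(A.shape[1],B.shape[1]);p=lambda i:cv2.copyMakeBorder(i,0,0,0,W-i.shape[1],0)
o=np.vstack([p(A),p(B)])[:600,:800];print(o.shape);cv2.imwrite('pics/crop1.png',o)
E
```

```text
(600, 760, 3)
```

View pics/crop1.png

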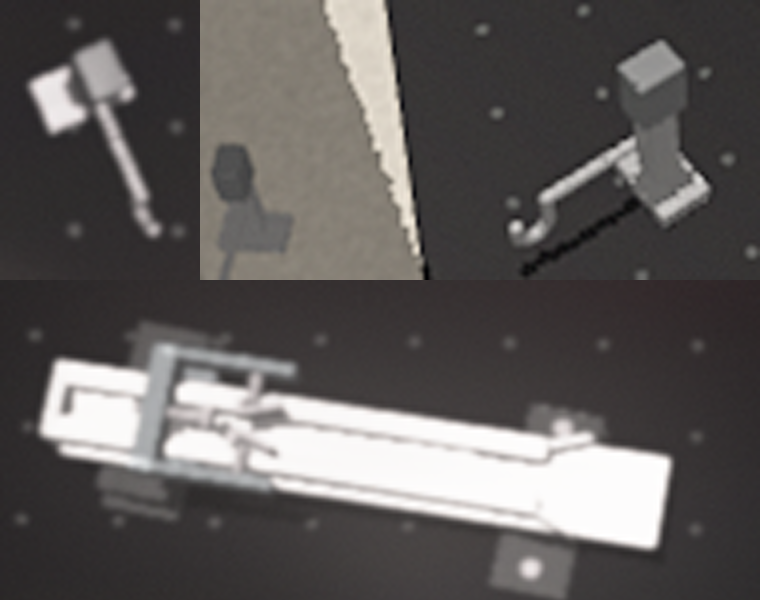

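The chosen grey carrier matches the description: foot, stem and head are in place, and the hook points towards the robot. The small grey one lies off the board. Rail crop: ledge end corners at (670,457) and (655,548), slot running left to the catch, which starts at about x=290 in the crop.

```bash
python3 - <<'E'
from h import *
t,K,V,_=grab('top');s,Ks,Vs,_=grab('side')
P=lambda n,a,b:print(n,*(x.round(4) if hasattr(x,'round') else x for x in tri(ray(K,V,*a),ray(Ks,Vs,*b))))
P('headtop exp .104',(360.5,282.5),(293,285.5)); print(onz(K,V,360.5,282.5,.104))
P('tip exp .046',(373.2,322.5),(258.7,327)); print(onz(K,V,373.2,322.5,.046))
# bright rail mask contour
g=cv2.cvtColor(t,cv2.COLOR_RGB2GRAY)
m=(g>200).astype('uint8'); m[:150]=0;m[245:]=0;m[:,:120]=0;m[:,310:]=0
c=max(cv2.findContours(m,0,2)[0],key=cv2.contourArea);b=cv2.boxPoints(cv2.minAreaRect(c));print(b)
a=cv2.approxPolyDP(c,2.5,True)[:,0];print([(tuple(p),onz(K,V,*p,.057)[:2].round(4).tolist(),onz(K,V,*p,.073)[:2].round(4).tolist()) for p in a.tolist()])
for p in[(296.3,201.6),(292.4,225.5)]:print('ledge end',onz(K,V,*p,.057).round(4))
for p in[(135.3,176),(130.5,196.3),(264,198),(262,215)]:print('lip',onz(K,V,*p,.073).round(4))
save('r.png',cv2.resize(s[120:260,300:400],None,fx=5,fy=4.2,interpolation=2)[:600])
E
```

```text
headtop exp .104 [ 0.4321 -0.2555  0.1071] 0.0
[ 0.43240565 -0.25584426  0.104     ]
tip exp .046 [ 0.364  -0.2853  0.0474] 0.0005
[ 0.36431339 -0.2854398   0.046     ]
[[162.82059 204.37129]
 [167.24493 176.7192 ]
 [296.37912 197.38066]
 [291.95477 225.03276]]
[((164, 197), [0.5971, 0.113], [0.5928, 0.1088]), ((165, 201), [0.5893, 0.1107], [0.5851, 0.1065]), ((181, 203), [0.5858, 0.0802], [0.5817, 0.0765]), ((180, 197), [0.5976, 0.0828], [0.5932, 0.079]), ((184, 195), [0.6017, 0.0754], [0.5972, 0.0718]), ((193, 200), [0.5921, 0.0579], [0.5878, 0.0545]), ((186, 200), [0.5919, 0.0711], [0.5876, 0.0676]), ((187, 204), [0.584, 0.0688], [0.5799, 0.0653]), ((216, 209), [0.575, 0.0135], [0.5711, 0.0109]), ((194, 209), [0.5744, 0.0551], [0.5705, 0.0518]), ((286, 224), [0.5476, -0.1201], [0.5441, -0.1205]), ((292, 223), [0.5497, -0.1314], [0.5462, -0.1317]), ((295, 202), [0.591, -0.1365], [0.5868, -0.1367]), ((276, 199), [0.5964, -0.1001], [0.5921, -0.1009]), ((269, 193), [0.6081, -0.0864], [0.6036, -0.0874]), ((263, 197), [0.6, -0.0751], [0.5956, -0.0763]), ((192, 185), [0.6217, 0.0612], [0.617, 0.0579]), ((188, 188), [0.6156, 0.0686], [0.611, 0.065]), ((193, 187), [0.6178, 0.0591], [0.6131, 0.0558]), ((201, 192), [0.6081, 0.0434], [0.6036, 0.0403]), ((187, 195), [0.6017, 0.0697], [0.5973, 0.0662]), ((177, 191), [0.6094, 0.0891], [0.6048, 0.0853]), ((181, 193), [0.6055, 0.0813], [0.601, 0.0776]), ((179, 196), [0.5995, 0.0848], [0.5952, 0.081]), ((169, 194), [0.6032, 0.1039], [0.5987, 0.0999])]
ledge end [ 0.5919 -0.139   0.057 ]
ledge end [ 0.5449 -0.1323  0.057 ]
lip [0.6329 0.165  0.073 ]
lip [0.5932 0.1711 0.073 ]
lip [ 0.5937 -0.0782  0.073 ]
lip [ 0.5607 -0.0753  0.073 ]
```

View pics/r.png

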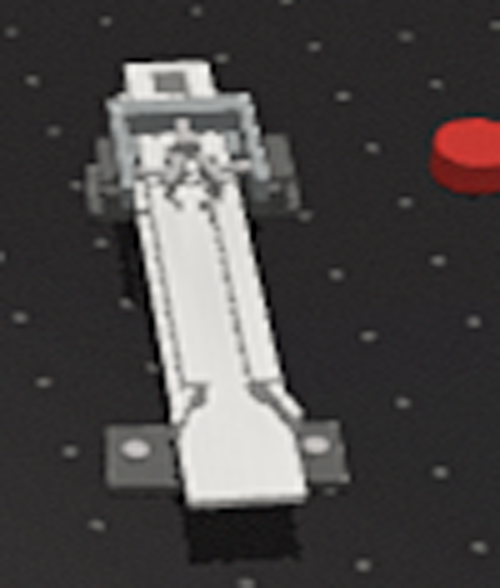

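Measurements match the description: head top at z 0.107 (0.104 expected), hook reach 74 mm, and rail length about 0.305 m. Rail yaw is about -8.3° and carrier yaw about 23.7°. Now moving above the carrier.

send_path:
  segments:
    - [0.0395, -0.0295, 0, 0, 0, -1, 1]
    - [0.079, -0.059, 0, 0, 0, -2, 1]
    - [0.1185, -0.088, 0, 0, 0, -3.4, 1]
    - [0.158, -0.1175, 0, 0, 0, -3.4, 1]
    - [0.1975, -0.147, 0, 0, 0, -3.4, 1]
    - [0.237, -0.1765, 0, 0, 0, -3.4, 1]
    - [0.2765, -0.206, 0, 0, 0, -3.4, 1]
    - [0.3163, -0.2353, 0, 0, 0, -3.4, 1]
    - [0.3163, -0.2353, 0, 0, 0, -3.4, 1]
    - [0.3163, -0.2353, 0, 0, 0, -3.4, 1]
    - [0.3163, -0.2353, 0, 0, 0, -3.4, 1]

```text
refused: segments[0]: [0.0395, -0.0295, 0, 0, 0, -1, 1] is too long (schema: maxItems 3). Nothing was moved.
```

The error is about the shape of the input: rows with the three-number parts in brackets of their own. Fixing that and sending the same move.

send_path:
  segments:
    - [[0.0395, -0.0295, 0], [0, 0, -1], 1]
    - [[0.079, -0.059, 0], [0, 0, -2], 1]
    - [[0.1185, -0.088, 0], [0, 0, -3.4], 1]
    - [[0.158, -0.1175, 0], [0, 0, -3.4], 1]
    - [[0.1975, -0.147, 0], [0, 0, -3.4], 1]
    - [[0.237, -0.1765, 0], [0, 0, -3.4], 1]
    - [[0.2765, -0.206, 0], [0, 0, -3.4], 1]
    - [[0.3163, -0.2353, 0], [0, 0, -3.4], 1]
    - [[0.3163, -0.2353, 0], [0, 0, -3.4], 1]
    - [[0.3163, -0.2353, 0], [0, 0, -3.4], 1]
    - [[0.3163, -0.2353, 0], [0, 0, -3.4], 1]

```text
time_s: 1.3
position: [0.4315, -0.2569, 0.2226]
tcp_rot: [[0.916, 0.401, -0.0], [0.401, -0.916, -0.001], [-0.0, 0.001, -1.0]]
force: [0.4, -0.5, 0.3]
opening: 1.004
grasp_force: 0.0
```

```bash
python3 - <<'E'
from h import *
c,K,V,_=grab('wrist');save('w1.png',c);print(np.linalg.inv(V).round(3))
for p in[(.4322,-.2557,.104),(.364,-.2854,.046),(.5684,-.1357,.057)]:print(proj(K,V,p).round())
t=grab('top')[0];save('t1.png',t)
s=bot.read_state();print(s['time_s'],s['position'],s['tcp_rot'],s['force'],s['joint_positions'])
E
```

```text
[[ 0.401  0.887  0.228  0.493]
 [-0.916  0.388  0.101 -0.23 ]
 [ 0.001 -0.25   0.968  0.384]
 [ 0.     0.     0.     1.   ]]
[314. 230.]
[314. 297.]
[236. -20.]
1.4 [ 0.43117313 -0.25738571  0.2225173 ] [[ 9.16782725e-01  3.99386318e-01 -6.24952480e-05]
 [ 3.99386273e-01 -9.16782678e-01 -3.55195260e-04]
 [-1.99154688e-04  3.00677135e-04 -9.99999935e-01]] [ 1.19815268 -0.0037347   0.19002857] [-4.35946571e+01  2.08008209e+01  9.94498572e+01 -1.99230976e-02
  5.97378835e+01  2.28755623e+01]
```

View pics/w1.png

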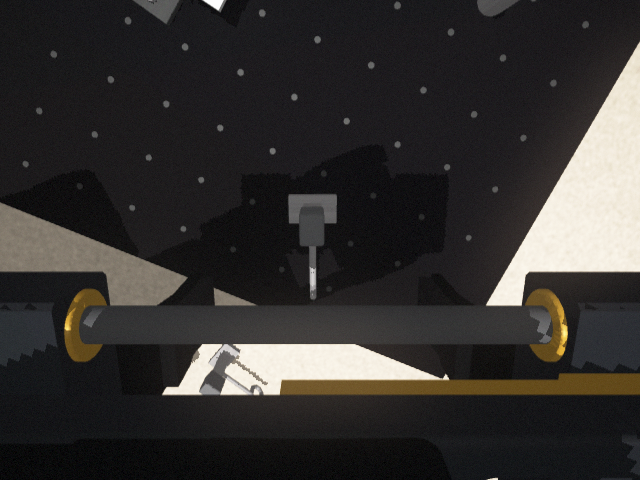

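The wrist view shows the carrier upright at about (313,220), its hook at (313,298), aligned with the tool and within 2 px of prediction. Descending and gripping.

send_path:
  segments:
    - [[0.0015, 0, 0.04], [0, 0, 0], 1]
    - [[0.0015, 0, 0.08], [0, 0, 0], 1]
    - [[0.0015, 0, 0.11], [0, 0, 0], 1]
    - [[0.0015, 0, 0.135], [0, 0, 0], 1]
    - [[0.0015, 0, 0.1525], [0, 0, 0], 1]
    - [[0.0015, 0, 0.1525], [0, 0, 0], 1]
    - [[0.0015, 0, 0.1525], [0, 0, 0], 0]
    - [[0.0015, 0, 0.1525], [0, 0, 0], 0]
    - [[0.0015, 0, 0.1525], [0, 0, 0], 0]
    - [[0.0015, 0, 0.1525], [0, 0, 0], 0]
    - [[0.0015, 0, 0.1525], [0, 0, 0], 0]
    - [[0.0015, 0, 0.1525], [0, 0, 0], 0]
    - [[0.0015, 0, 0.1525], [0, 0, 0], 0]
    - [[0.0015, 0, 0.1525], [0, 0, 0], 0]
    - [[0.0015, 0, 0.1525], [0, 0, 0], 0]

```text
time_s: 2.9
position: [0.4331, -0.2553, 0.07]
tcp_rot: [[0.916, 0.402, -0.0], [0.402, -0.916, 0.0], [-0.0, -0.0, -1.0]]
force: [-0.1, -0.7, 0.5]
opening: 0.259
grasp_force: 0.0
```

send_path:
  segments:
    - [[0, 0, 0], [0, 0, 0], 0]
    - [[0, 0, 0], [0, 0, 0], 0]
    - [[0, 0, 0], [0, 0, 0], 0]
    - [[0, 0, 0], [0, 0, 0], 0]

```text
time_s: 3.3
position: [0.4331, -0.2553, 0.0699]
tcp_rot: [[0.916, 0.402, -0.0], [0.402, -0.916, 0.0], [-0.0, -0.0, -1.0]]
force: [-0.2, 0.1, -1.5]
opening: 0.202
grasp_force: 29.8
```

send_path:
  segments:
    - [[0, 0, -0.03], [0, 0, 0], 0]
    - [[0, 0, -0.06], [0, 0, 0], 0]
    - [[0, 0, -0.09], [0, 0, 0], 0]
    - [[0, 0, -0.11], [0, 0, 0], 0]
    - [[0, 0, -0.11], [0, 0, 0], 0]
    - [[0, 0, -0.11], [0, 0, 0], 0]

```text
time_s: 3.9
position: [0.4328, -0.2551, 0.1798]
tcp_rot: [[0.916, 0.401, -0.0], [0.401, -0.916, 0.0], [-0.0, -0.0, -1.0]]
force: [0.9, 0.2, -1.3]
opening: 0.204
grasp_force: 29.8
```

send_path:
  segments:
    - [[0.037, -0.0146, 0], [0, 0, 6.4], 0]
    - [[0.074, -0.0293, 0], [0, 0, 12.8], 0]
    - [[0.111, -0.0439, 0], [0, 0, 19.2], 0]
    - [[0.148, -0.0586, 0], [0, 0, 25.6], 0]
    - [[0.1844, -0.0732, 0], [0, 0, 32], 0]
    - [[0.1844, -0.0732, 0], [0, 0, 32], 0]
    - [[0.1844, -0.0732, 0.02], [0, 0, 32], 0]
    - [[0.1844, -0.0732, 0.045], [0, 0, 32], 0]
    - [[0.1844, -0.0732, 0.045], [0, 0, 32], 0]
    - [[0.1844, -0.0732, 0.045], [0, 0, 32], 0]
    - [[0.1844, -0.0732, 0.045], [0, 0, 32], 0]

```text
time_s: 5.0
position: [0.5729, -0.1148, 0.1354]
tcp_rot: [[0.989, -0.145, 0.001], [-0.145, -0.989, -0.0], [0.001, 0.0, -1.0]]
force: [-0.6, -0.1, -1.3]
opening: 0.204
grasp_force: 29.9
```

```bash
python3 - <<'E'
from h import *
w,K,V,_=grab('wrist');t,Kt,Vt,_=grab('top');s,Ks,Vs,_=grab('side')
for n,i,k,v in(('w',w,K,V),('t',t,Kt,Vt),('s',s,Ks,Vs)):print(n,proj(k,v,(.5717,-.114,.077)).round(1),proj(k,v,(.5772,-.0764,.057)).round(1))
f=lambda i,x,y,W,H,k:cv2.resize(i[y:y+H,x:x+W],None,fx=k,fy=k,interpolation=2)
a=f(w,200,60,240,220,1.66);b=f(s,280,170,130,120,3.05)
h=min(a.shape[0],b.shape[0]);save('x2.png',np.hstack([a[:h],b[:h]])[:,:800]);print(h)
q=bot.read_state();print(q['time_s'],q['position'],q['tcp_rot'],q['force'])
E
```

```text
w [313.  259.4] [251.3 249.8]
t [282.7 209.1] [263.4 208.6]
s [349.  223.4] [346.1 216.4]
365
5.15 [ 0.57321226 -0.11475399  0.13607536] [[ 9.89423461e-01 -1.45043218e-01  1.91815897e-03]
 [-1.45041896e-01 -9.89425181e-01 -8.12309424e-04]
 [ 2.01569476e-03  5.25504588e-04 -9.99997830e-01]] [-1.21325804  0.59932564 -1.85464058]
```

View pics/x2.png

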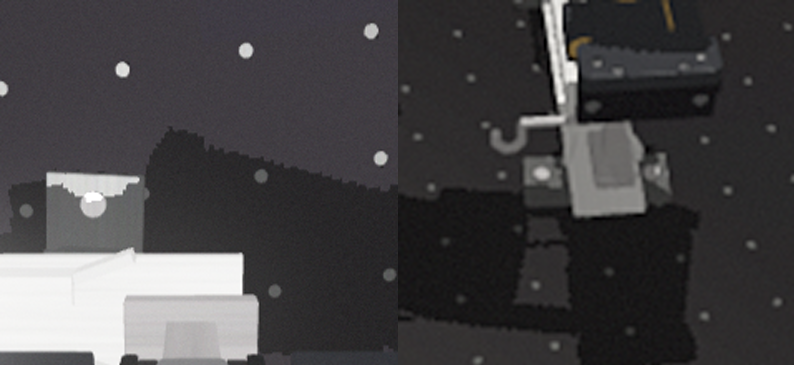

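Wrist crop: foot +x edge corners are at px (275,238) and (355,239), parallel to the ledge edge (corner at (346,213)). The side crop shows the hook on the robot's side, above the ledge.

```bash
python3 - <<'E'
from h import *
w,K,V,_=grab('wrist');q=bot.read_state();R=np.array(q['tcp_rot']);p=np.array(q['position']);zf=p[2]-.058
ex,ey=R[:,0],-R[:,1]
for off in(0,-.001):
  for z in(zf,zf+.009):
    print(off,z.round(4),[proj(K,V,np.r_[(p+ex*(.013+off)+ey*y)[:2],z]).round(1).tolist() for y in(-.022,.022)])
M=np.array([.5772,-.0764,.057]);u=np.array([.1453,.9894,0]);n=np.array([.9894,-.1453,0])
print('ledge pred',proj(K,V,M-.06*u+.023*n).round(1),'seen corner ->rail',[(round(d@u,4),round(d@n,4)) for d in[onz(K,V,346.4,213,.057)-M]])
g=cv2.cvtColor(w,cv2.COLOR_RGB2GRAY).astype(int)
for c in(335,300,285):print(c,g[205:275:1,c].tolist())
for x in(205,220,240,260,280,300,320,335):
  r=next((r for r in range(190,235) if g[r,x]>180),0); P=onz(K,V,x,r,.057)-M; print(x,r,round(P@u,4),round(P@n,4))
E
```

```text
0 0.078 [[353.3, 235.5], [274.4, 235.5]]
0 0.087 [[354.9, 239.5], [272.8, 239.5]]
-0.001 0.078 [[353.3, 237.2], [274.5, 237.2]]
-0.001 0.087 [[354.8, 241.3], [272.8, 241.3]]
ledge pred [349.8 213.4] seen corner ->rail [(np.float64(-0.0579), np.float64(0.0233))]
335 [48, 49, 50, 47, 52, 52, 50, 83, 203, 230, 239, 242, 243, 243, 241, 243, 244, 244, 243, 244, 245, 245, 244, 244, 242, 244, 244, 246, 245, 245, 244, 245, 221, 185, 180, 180, 191, 199, 200, 200, 200, 202, 200, 199, 198, 196, 196, 199, 200, 196, 196, 199, 199, 196, 194, 194, 195, 191, 193, 194, 195, 194, 195, 198, 201, 204, 204, 204, 203, 203]
300 [50, 56, 57, 57, 59, 58, 56, 55, 196, 230, 239, 242, 244, 242, 241, 242, 244, 245, 243, 244, 245, 244, 244, 243, 244, 243, 243, 244, 243, 243, 243, 245, 230, 195, 181, 185, 196, 202, 204, 203, 202, 203, 207, 201, 200, 201, 200, 202, 196, 183, 183, 176, 178, 178, 178, 178, 178, 177, 179, 179, 177, 179, 178, 177, 177, 177, 176, 177, 175, 176]
285 [96, 97, 98, 96, 96, 99, 100, 98, 205, 229, 237, 242, 242, 242, 242, 241, 243, 243, 243, 243, 244, 245, 244, 243, 242, 242, 244, 244, 243, 241, 241, 243, 229, 196, 183, 184, 195, 201, 203, 203, 203, 205, 205, 202, 201, 200, 202, 202, 201, 198, 197, 195, 201, 197, 196, 198, 197, 191, 195, 198, 198, 197, 194, 196, 199, 203, 205, 204, 201, 204]
205 213 0.0272 0.0232
220 213 0.0182 0.0232
240 213 0.0061 0.0233
260 213 -0.0059 0.0233
280 210 -0.018 0.0251
300 213 -0.03 0.0233
320 213 -0.042 0.0233
335 213 -0.0511 0.0233
```

Measured: the carrier sits 1 mm on the -x side of the TCP, its lateral error from the channel line is under 1 mm, and the edges are parallel. Lowering onto the ledge.

send_path:
  segments:
    - [[0, -0.002, 0.008], [0, 0, 0], 0]
    - [[0, -0.002, 0.016], [0, 0, 0], 0]
    - [[0, -0.002, 0.0185], [0, 0, 0], 0]
    - [[0, -0.002, 0.0185], [0, 0, 0], 0]
    - [[0, -0.002, 0.0185], [0, 0, 0], 0]

```text
time_s: 5.7
position: [0.5729, -0.1123, 0.1163]
tcp_rot: [[0.989, -0.145, -0.0], [-0.145, -0.989, 0.0], [-0.0, -0.0, -1.0]]
force: [0.6, -0.8, -2.1]
opening: 0.207
grasp_force: 29.9
```

send_path:
  segments:
    - [[0, 0, 0.001], [0, 0, 0], 0]
    - [[0, 0, 0.001], [0, 0, 0], 0]
    - [[0, 0, 0.001], [0, 0, 0], 0]

```text
time_s: 6.0
position: [0.573, -0.1123, 0.1157]
tcp_rot: [[0.989, -0.145, 0.0], [-0.145, -0.989, -0.0], [0.0, 0.0, -1.0]]
force: [1.0, 0.3, -1.2]
opening: 0.205
grasp_force: 29.9
```

send_path:
  segments:
    - [[0, 0, 0.001], [0, 0, 0], 0]
    - [[0, 0, 0.001], [0, 0, 0], 0]
    - [[0, 0, 0.001], [0, 0, 0], 0]

```text
time_s: 6.3
position: [0.5729, -0.1123, 0.1146]
tcp_rot: [[0.989, -0.145, 0.0], [-0.145, -0.989, 0.0], [0.0, -0.0, -1.0]]
force: [-0.3, -0.7, -2.4]
opening: 0.206
grasp_force: 29.9
```

send_path:
  segments:
    - [[0, 0, 0.0007], [0, 0, 0], 0]
    - [[0, 0, 0.0007], [0, 0, 0], 0]
    - [[0, 0, 0.0007], [0, 0, 0], 0]

```text
time_s: 6.6
position: [0.573, -0.1124, 0.1142]
tcp_rot: [[0.989, -0.145, 0.0], [-0.145, -0.989, -0.0], [0.0, 0.0, -1.0]]
force: [-1.6, 0.5, 1.8]
opening: 0.2
grasp_force: 29.9
```

send_path:
  segments:
    - [[0, 0, 0.0007], [0, 0, 0], 0]
    - [[0, 0, 0.0007], [0, 0, 0], 0]
    - [[0, 0, 0.0007], [0, 0, 0], 0]

```text
time_s: 6.9
position: [0.5731, -0.1124, 0.1142]
tcp_rot: [[0.989, -0.145, 0.001], [-0.145, -0.989, -0.0], [0.001, 0.0, -1.0]]
force: [-2.8, 0.7, 6.1]
opening: 0.204
grasp_force: 29.9
```

Floor contact felt at TCP z≈0.114. Raising 1.2 mm and sliding to the mouth.

send_path:
  segments:
    - [[0, 0, -0.0012], [0, 0, 0], 0]
    - [[0, -0.004, -0.0012], [0, 0, 0], 0]
    - [[0, -0.008, -0.0012], [0, 0, 0], 0]
    - [[0, -0.012, -0.0012], [0, 0, 0], 0]
    - [[0, -0.016, -0.0012], [0, 0, 0], 0]
    - [[0, -0.016, -0.0012], [0, 0, 0], 0]

```text
time_s: 7.5
position: [0.5755, -0.0957, 0.1144]
tcp_rot: [[0.99, -0.144, 0.0], [-0.144, -0.99, 0.0], [0.0, -0.0, -1.0]]
force: [0.0, 0.3, 0.8]
opening: 0.203
grasp_force: 29.9
```

send_path:
  segments:
    - [[0, -0.003, 0], [0, 0, 0], 0]
    - [[0, -0.006, 0], [0, 0, 0], 0]
    - [[0, -0.009, 0], [0, 0, 0], 0]
    - [[0, -0.012, 0], [0, 0, 0], 0]
    - [[0, -0.012, 0], [0, 0, 0], 0]

```text
time_s: 8.0
position: [0.5771, -0.0841, 0.1145]
tcp_rot: [[0.989, -0.145, 0.0], [-0.145, -0.989, 0.0], [0.0, -0.0, -1.0]]
force: [0.3, -0.7, 1.1]
opening: 0.2
grasp_force: 29.9
```

send_path:
  segments:
    - [[0, 0, -0.0006], [0, 0, 0], 0]
    - [[0, 0, -0.0006], [0, 0, 0], 0]
    - [[0, 0, -0.0006], [0, 0, 0], 0]

```text
time_s: 8.3
position: [0.5765, -0.0843, 0.1145]
tcp_rot: [[0.989, -0.145, -0.001], [-0.145, -0.989, 0.001], [-0.001, -0.001, -1.0]]
force: [0.1, -0.3, -1.7]
opening: 0.208
grasp_force: 29.9
```

send_path:
  segments:
    - [[0, -0.003, 0], [0, 0, 0], 0]
    - [[0, -0.006, 0], [0, 0, 0], 0]
    - [[0, -0.009, 0], [0, 0, 0], 0]
    - [[0, -0.012, 0], [0, 0, 0], 0]
    - [[0, -0.012, 0], [0, 0, 0], 0]

```text
time_s: 8.8
position: [0.5787, -0.0721, 0.1149]
tcp_rot: [[0.99, -0.144, -0.0], [-0.144, -0.99, 0.0], [-0.0, -0.0, -1.0]]
force: [1.1, 0.2, -1.3]
opening: 0.204
grasp_force: 29.9
```

send_path:
  segments:
    - [[0, -0.003, 0], [0, 0, 0], 0]
    - [[0, -0.006, 0], [0, 0, 0], 0]
    - [[0, -0.009, 0], [0, 0, 0], 0]
    - [[0, -0.012, 0], [0, 0, 0], 0]
    - [[0, -0.012, 0], [0, 0, 0], 0]
    - [[0, -0.012, 0], [0, 0, 0], 0]

```text
time_s: 9.4
position: [0.5804, -0.0607, 0.115]
tcp_rot: [[0.989, -0.145, -0.0], [-0.145, -0.989, -0.0], [-0.0, 0.0, -1.0]]
force: [-0.2, -1.2, -1.9]
opening: 0.209
grasp_force: 29.9
```

send_path:
  segments:
    - [[0, -0.003, 0], [0, 0, 0], 0]
    - [[0, -0.006, 0], [0, 0, 0], 0]
    - [[0, -0.009, 0], [0, 0, 0], 0]
    - [[0, -0.012, 0], [0, 0, 0], 0]
    - [[0, -0.015, 0], [0, 0, 0], 0]
    - [[0, -0.015, 0], [0, 0, 0], 0]

```text
time_s: 10.0
position: [0.5826, -0.0455, 0.1149]
tcp_rot: [[0.99, -0.144, -0.0], [-0.144, -0.99, 0.0], [-0.0, -0.0, -1.0]]
force: [-0.2, -0.3, -2.3]
opening: 0.204
grasp_force: 29.9
```

send_path:
  segments:
    - [[0, -0.003, 0], [0, 0, 0], 0]
    - [[0, -0.006, 0], [0, 0, 0], 0]
    - [[0, -0.009, 0], [0, 0, 0], 0]
    - [[0, -0.012, 0], [0, 0, 0], 0]
    - [[0, -0.015, 0], [0, 0, 0], 0]
    - [[0, -0.015, 0], [0, 0, 0], 0]

```text
time_s: 10.6
position: [0.5848, -0.0307, 0.1149]
tcp_rot: [[0.99, -0.144, -0.0], [-0.144, -0.99, 0.0], [-0.0, -0.0, -1.0]]
force: [0.2, -0.5, -1.7]
opening: 0.202
grasp_force: 29.9
```

```bash
python3 -c "
from h import *
s=bot.read_state();print(s['moment'],s['force'])"
```

```text
[0.08018735 0.00123487 0.0403355 ] [ 0.20553534 -0.53985981 -1.69818973]
```

send_path:
  segments:
    - [[0, 0, 0.0006], [0, 0, 0], 0]
    - [[0, 0, 0.0006], [0, 0, 0], 0]
    - [[0, 0, 0.0006], [0, 0, 0], 0]

```text
time_s: 10.9
position: [0.5849, -0.0309, 0.1149]
tcp_rot: [[0.989, -0.145, 0.0], [-0.145, -0.989, 0.001], [0.0, -0.001, -1.0]]
force: [-1.1, 1.1, 3.6]
opening: 0.201
grasp_force: 29.9
```

send_path:
  segments:
    - [[0, 0, 0.0006], [0, 0, 0], 0]
    - [[0, 0, 0.0006], [0, 0, 0], 0]
    - [[0, 0, 0.0006], [0, 0, 0], 0]

```text
time_s: 11.2
position: [0.5849, -0.0309, 0.1148]
tcp_rot: [[0.989, -0.145, 0.001], [-0.145, -0.989, 0.0], [0.001, -0.001, -1.0]]
force: [-2.3, 2.3, 7.6]
opening: 0.207
grasp_force: 29.9
```

send_path:
  segments:
    - [[0, 0, 0.0006], [0, 0, 0], 0]
    - [[0, 0, 0.0006], [0, 0, 0], 0]
    - [[0, 0, 0.0006], [0, 0, 0], 0]

```text
time_s: 11.5
position: [0.585, -0.0309, 0.1148]
tcp_rot: [[0.989, -0.145, 0.001], [-0.145, -0.989, 0.0], [0.001, -0.0, -1.0]]
force: [-2.9, 3.3, 10.2]
opening: 0.204
grasp_force: 29.9
```

send_path:
  segments:
    - [[0, 0, -0.0022], [0, 0, 0], 0]
    - [[0, -0.003, -0.0023], [0, 0, 0], 0]
    - [[0, -0.006, -0.0023], [0, 0, 0], 0]
    - [[0, -0.009, -0.0023], [0, 0, 0], 0]
    - [[0, -0.012, -0.0023], [0, 0, 0], 0]
    - [[0, -0.015, -0.0023], [0, 0, 0], 0]
    - [[0, -0.015, -0.0023], [0, 0, 0], 0]

```text
time_s: 12.2
position: [0.5868, -0.0157, 0.1152]
tcp_rot: [[0.99, -0.144, -0.0], [-0.144, -0.99, 0.0], [-0.001, -0.0, -1.0]]
force: [-0.5, -0.8, -1.7]
opening: 0.208
grasp_force: 29.9
```

send_path:
  segments:
    - [[0, -0.003, 0], [0, 0, 0], 0]
    - [[0, -0.006, 0], [0, 0, 0], 0]
    - [[0, -0.009, -0.0001], [0, 0, 0], 0]
    - [[0, -0.012, -0.0001], [0, 0, 0], 0]
    - [[0, -0.015, -0.0001], [0, 0, 0], 0]
    - [[0, -0.015, -0.0001], [0, 0, 0], 0]

```text
time_s: 12.8
position: [0.5891, -0.001, 0.1156]
tcp_rot: [[0.99, -0.144, 0.0], [-0.144, -0.99, 0.0], [-0.0, -0.0, -1.0]]
force: [-0.3, 0.1, -2.0]
opening: 0.205
grasp_force: 29.9
```

```bash
python3 - <<'E'
from h import *
w,K,V,_=grab('wrist');t,Kt,Vt,_=grab('top');s=grab('side')[0]
f=lambda i,x,y,W,H,k:cv2.resize(i[y:y+H,x:x+W],None,fx=k,fy=k,interpolation=2)
a=f(w,140,180,260,150,1.66);b=f(s,310,120,75,60,4.15)
a=cv2.copyMakeBorder(a,0,10,0,0,0);h=min(a.shape[0],b.shape[0]);save('x3.png',np.hstack([a[:h],b[:h]])[:,:800])
E
```

```text
(no output)
```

View pics/x3.png

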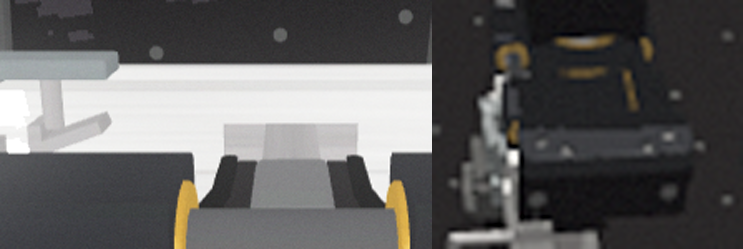

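The wrist crop shows the stem in the slot, with the jaw's ramp tip about 45 mm ahead (crop (110,118)). The path is clear, so I continue.

send_path:
  segments:
    - [[0, -0.003, 0], [0, 0, 0], 0]
    - [[0, -0.006, 0], [0, 0, 0], 0]
    - [[0, -0.009, 0], [0, 0, 0], 0]
    - [[0, -0.012, -0.0001], [0, 0, 0], 0]
    - [[0, -0.015, -0.0001], [0, 0, 0], 0]
    - [[0, -0.015, -0.0001], [0, 0, 0], 0]

```text
time_s: 13.55
position: [0.5913, 0.0139, 0.1156]
tcp_rot: [[0.99, -0.144, -0.0], [-0.144, -0.99, 0.0], [-0.0, -0.0, -1.0]]
force: [-0.7, 0.4, -1.8]
opening: 0.207
grasp_force: 29.9
```

send_path:
  segments:
    - [[0, -0.003, 0], [0, 0, 0], 0]
    - [[0, -0.006, 0], [0, 0, 0], 0]
    - [[0, -0.009, 0], [0, 0, 0], 0]
    - [[0, -0.012, -0.0001], [0, 0, 0], 0]
    - [[0, -0.015, -0.0001], [0, 0, 0], 0]
    - [[0, -0.015, -0.0001], [0, 0, 0], 0]

```text
time_s: 14.15
position: [0.5935, 0.0287, 0.1158]
tcp_rot: [[0.99, -0.144, 0.0], [-0.144, -0.99, 0.0], [0.0, -0.0, -1.0]]
force: [-0.1, 0.2, -2.1]
opening: 0.204
grasp_force: 29.9
```

send_path:
  segments:
    - [[0, -0.002, 0], [0, 0, 0], 0]
    - [[0, -0.004, 0], [0, 0, 0], 0]
    - [[0, -0.006, 0], [0, 0, 0], 0]
    - [[0, -0.008, 0], [0, 0, 0], 0]
    - [[0, -0.008, 0], [0, 0, 0], 0]

```text
time_s: 14.65
position: [0.5947, 0.0364, 0.1158]
tcp_rot: [[0.989, -0.145, 0.0], [-0.145, -0.989, 0.0], [0.0, -0.0, -1.0]]
force: [-1.0, -0.1, -2.0]
opening: 0.207
grasp_force: 29.9
```

send_path:
  segments:
    - [[0, -0.002, 0], [0, 0, 0], 0]
    - [[0, -0.004, 0], [0, 0, 0], 0]
    - [[0, -0.006, 0], [0, 0, 0], 0]
    - [[0, -0.006, 0], [0, 0, 0], 0]

```text
time_s: 15.05
position: [0.5955, 0.0424, 0.1158]
tcp_rot: [[0.99, -0.145, 0.0], [-0.145, -0.99, 0.0], [0.0, -0.0, -1.0]]
force: [1.0, 0.6, -2.3]
opening: 0.201
grasp_force: 29.9
```

send_path:
  segments:
    - [[0, -0.002, 0], [0, 0, 0], 0]
    - [[0, -0.004, 0], [0, 0, 0], 0]
    - [[0, -0.006, 0], [0, 0, 0], 0]
    - [[0, -0.006, 0], [0, 0, 0], 0]

```text
time_s: 15.45
position: [0.5964, 0.0483, 0.1157]
tcp_rot: [[0.989, -0.145, -0.0], [-0.145, -0.989, 0.0], [-0.0, -0.0, -1.0]]
force: [-0.5, 0.3, -2.7]
opening: 0.204
grasp_force: 29.9
```

send_path:
  segments:
    - [[0, -0.002, 0], [0, 0, 0], 0]
    - [[0, -0.004, 0], [0, 0, 0], 0]
    - [[0, -0.006, 0], [0, 0, 0], 0]
    - [[0, -0.006, 0], [0, 0, 0], 0]

```text
time_s: 15.85
position: [0.5971, 0.0542, 0.1157]
tcp_rot: [[0.989, -0.145, -0.0], [-0.145, -0.989, 0.0], [-0.0, 0.0, -1.0]]
force: [0.2, 0.0, -2.3]
opening: 0.204
grasp_force: 29.9
```

send_path:
  segments:
    - [[0, -0.002, 0], [0, 0, 0], 0]
    - [[0, -0.004, 0], [0, 0, 0], 0]
    - [[0, -0.006, 0], [0, 0, 0], 0]
    - [[0, -0.006, 0], [0, 0, 0], 0]

```text
time_s: 16.25
position: [0.5982, 0.0594, 0.1158]
tcp_rot: [[0.99, -0.144, 0.0], [-0.144, -0.99, -0.001], [0.0, 0.001, -1.0]]
force: [-1.1, -4.2, -1.6]
opening: 0.202
grasp_force: 29.9
```

send_path:
  segments:
    - [[0, -0.0015, 0], [0, 0, 0], 0]
    - [[0, -0.003, 0], [0, 0, 0], 0]
    - [[0, -0.0045, 0], [0, 0, 0], 0]
    - [[0, -0.0045, 0], [0, 0, 0], 0]

```text
time_s: 16.65
position: [0.5988, 0.0639, 0.1157]
tcp_rot: [[0.99, -0.144, -0.0], [-0.144, -0.99, -0.001], [0.0, 0.001, -1.0]]
force: [-1.2, -5.0, -1.3]
opening: 0.206
grasp_force: 29.9
```

send_path:
  segments:
    - [[0, -0.0015, 0], [0, 0, 0], 0]
    - [[0, -0.003, 0], [0, 0, 0], 0]
    - [[0, -0.0045, 0], [0, 0, 0], 0]
    - [[0, -0.0045, 0], [0, 0, 0], 0]

```text
time_s: 17.05
position: [0.5996, 0.0694, 0.1158]
tcp_rot: [[0.989, -0.145, 0.0], [-0.145, -0.989, 0.001], [0.0, -0.001, -1.0]]
force: [-0.9, -1.6, -1.1]
opening: 0.207
grasp_force: 29.9
```

send_path:
  segments:
    - [[0, -0.0015, 0], [0, 0, 0], 0]
    - [[0, -0.003, 0], [0, 0, 0], 0]
    - [[0, -0.0045, 0], [0, 0, 0], 0]
    - [[0, -0.0045, 0], [0, 0, 0], 0]

```text
time_s: 17.45
position: [0.6002, 0.0736, 0.1158]
tcp_rot: [[0.989, -0.145, 0.0], [-0.145, -0.989, 0.0], [0.0, -0.0, -1.0]]
force: [-0.9, -1.8, -0.9]
opening: 0.208
grasp_force: 29.9
```

send_path:
  segments:
    - [[0, -0.0015, 0], [0, 0, 0], 0]
    - [[0, -0.003, 0], [0, 0, 0], 0]
    - [[0, -0.003, 0], [0, 0, 0], 0]

```text
time_s: 17.75
position: [0.6006, 0.0764, 0.1158]
tcp_rot: [[0.989, -0.145, 0.0], [-0.145, -0.989, 0.0], [0.0, -0.0, -1.0]]
force: [-1.3, -2.1, -1.5]
opening: 0.203
grasp_force: 29.9
```

send_path:
  segments:
    - [[0, -0.0015, 0], [0, 0, 0], 0]
    - [[0, -0.003, 0], [0, 0, 0], 0]
    - [[0, -0.003, 0], [0, 0, 0], 0]

```text
time_s: 18.05
position: [0.601, 0.0791, 0.1158]
tcp_rot: [[0.989, -0.145, 0.0], [-0.145, -0.989, -0.0], [0.0, 0.0, -1.0]]
force: [-0.9, -3.5, 0.1]
opening: 0.204
grasp_force: 30.0
```

send_path:
  segments:
    - [[0, -0.001, -0.0003], [0, 0, 0], 0]
    - [[0, -0.002, -0.0003], [0, 0, 0], 0]
    - [[0, -0.002, -0.0003], [0, 0, 0], 0]

```text
time_s: 18.35
position: [0.6012, 0.0804, 0.1159]
tcp_rot: [[0.99, -0.144, -0.0], [-0.144, -0.99, -0.001], [-0.0, 0.001, -1.0]]
force: [-0.9, -5.4, -1.0]
opening: 0.211
grasp_force: 30.0
```

send_path:
  segments:
    - [[0, -0.001, 0], [0, 0, 0], 0]
    - [[0, -0.002, 0], [0, 0, 0], 0]
    - [[0, -0.002, 0], [0, 0, 0], 0]

```text
time_s: 18.65
position: [0.6013, 0.0819, 0.1159]
tcp_rot: [[0.99, -0.144, -0.001], [-0.144, -0.99, -0.002], [-0.0, 0.002, -1.0]]
force: [-0.8, -6.9, -0.6]
opening: 0.201
grasp_force: 30.0
```

send_path:
  segments:
    - [[0, -0.001, 0], [0, 0, 0], 0]
    - [[0, -0.002, 0], [0, 0, 0], 0]
    - [[0, -0.002, 0], [0, 0, 0], 0]

```text
time_s: 18.95
position: [0.6015, 0.0833, 0.1159]
tcp_rot: [[0.99, -0.144, -0.001], [-0.144, -0.99, -0.003], [-0.0, 0.003, -1.0]]
force: [-1.0, -7.7, -1.1]
opening: 0.203
grasp_force: 30.0
```

send_path:
  segments:
    - [[0, -0.0007, 0], [0, 0, 0], 0]
    - [[0, -0.0015, 0], [0, 0, 0], 0]
    - [[0, -0.0015, 0], [0, 0, 0], 0]

```text
time_s: 19.25
position: [0.6019, 0.0852, 0.116]
tcp_rot: [[0.99, -0.144, -0.001], [-0.144, -0.99, -0.002], [-0.0, 0.002, -1.0]]
force: [-1.1, -6.8, -1.2]
opening: 0.204
grasp_force: 30.0
```

send_path:
  segments:
    - [[0, -0.0007, 0], [0, 0, 0], 0]
    - [[0, -0.0015, 0], [0, 0, 0], 0]
    - [[0, -0.0015, 0], [0, 0, 0], 0]

```text
time_s: 19.55
position: [0.6021, 0.0866, 0.116]
tcp_rot: [[0.99, -0.144, -0.001], [-0.144, -0.99, -0.003], [-0.0, 0.003, -1.0]]
force: [-1.7, -7.0, -0.3]
opening: 0.206
grasp_force: 30.0
```

send_path:
  segments:
    - [[0, -0.0007, 0], [0, 0, 0], 0]
    - [[0, -0.0015, 0], [0, 0, 0], 0]
    - [[0, -0.0015, 0], [0, 0, 0], 0]

```text
time_s: 19.85
position: [0.6022, 0.0878, 0.116]
tcp_rot: [[0.99, -0.144, -0.001], [-0.144, -0.99, -0.003], [-0.0, 0.003, -1.0]]
force: [-0.2, -8.5, 0.0]
opening: 0.206
grasp_force: 30.0
```

The force dipped at y≈0.0845, which suggests the click. Backing off gently to test whether the catch holds.

send_path:
  segments:
    - [[0, 0.001, 0], [0, 0, 0], 0]
    - [[0, 0.002, 0], [0, 0, 0], 0]
    - [[0, 0.002, 0], [0, 0, 0], 0]

```text
time_s: 20.15
position: [0.6021, 0.0867, 0.116]
tcp_rot: [[0.989, -0.145, -0.0], [-0.145, -0.989, -0.001], [-0.0, 0.001, -1.0]]
force: [-1.6, -4.3, -1.5]
opening: 0.212
grasp_force: 30.0
```

send_path:
  segments:
    - [[0, 0.001, 0], [0, 0, 0], 0]
    - [[0, 0.002, 0], [0, 0, 0], 0]
    - [[0, 0.002, 0], [0, 0, 0], 0]

```text
time_s: 20.45
position: [0.6018, 0.0852, 0.1159]
tcp_rot: [[0.989, -0.145, -0.0], [-0.145, -0.989, -0.0], [-0.0, 0.0, -1.0]]
force: [-1.1, -5.6, -1.7]
opening: 0.205
grasp_force: 30.0
```

send_path:
  segments:
    - [[0, 0.001, 0], [0, 0, 0], 0]
    - [[0, 0.0015, 0], [0, 0, 0], 0]
    - [[0, 0.0015, 0], [0, 0, 0], 0]

```text
time_s: 20.75
position: [0.6017, 0.0841, 0.116]
tcp_rot: [[0.989, -0.145, 0.0], [-0.145, -0.989, 0.0], [-0.0, -0.0, -1.0]]
force: [-0.9, -4.4, -1.9]
opening: 0.201
grasp_force: 30.0
```

send_path:
  segments:
    - [[0, 0.0005, 0], [0, 0, 0], 0]
    - [[0, 0.001, 0], [0, 0, 0], 0]
    - [[0, 0.001, 0], [0, 0, 0], 0]

```text
time_s: 21.05
position: [0.6016, 0.0838, 0.116]
tcp_rot: [[0.989, -0.145, 0.0], [-0.145, -0.989, 0.001], [0.0, -0.001, -1.0]]
force: [0.5, -2.2, -1.6]
opening: 0.202
grasp_force: 30.0
```

send_path:
  segments:
    - [[0, 0.0005, 0], [0, 0, 0], 0]
    - [[0, 0.001, 0], [0, 0, 0], 0]
    - [[0, 0.001, 0], [0, 0, 0], 0]

```text
time_s: 21.35
position: [0.6016, 0.0835, 0.1161]
tcp_rot: [[0.989, -0.146, 0.001], [-0.146, -0.989, 0.002], [0.0, -0.002, -1.0]]
force: [1.0, 3.0, -3.0]
opening: 0.201
grasp_force: 30.0
```

The force reversed sign, so the jaws are holding the stem. Relaxing, lowering slightly, releasing and rising.

send_path:
  segments:
    - [[0, -0.0008, 0.0006], [0, 0, 0], 0]
    - [[0, -0.0008, 0.0006], [0, 0, 0], 0]
    - [[0, -0.0008, 0.0006], [0, 0, 0], 0.3]
    - [[0, -0.0008, 0.0006], [0, 0, 0], 0.5]
    - [[0, -0.0008, 0.0006], [0, 0, 0], 0.7]
    - [[0, -0.0008, 0.0006], [0, 0, 0], 0.7]
    - [[0, -0.0008, 0.0006], [0, 0, 0], 0.7]
    - [[0, -0.0008, 0.0006], [0, 0, 0], 0.7]
    - [[0, -0.0008, 0.0006], [0, 0, 0], 0.7]
    - [[0, -0.0008, 0.0006], [0, 0, 0], 0.7]

```text
time_s: 22.35
position: [0.6015, 0.0829, 0.1154]
tcp_rot: [[0.989, -0.145, -0.0], [-0.145, -0.989, -0.0], [-0.0, 0.0, -1.0]]
force: [-0.1, -0.1, 0.3]
opening: 0.696
grasp_force: 0.0
```

send_path:
  segments:
    - [[0, 0, -0.02], [0, 0, 0], 0.7]
    - [[0, 0, -0.06], [0, 0, 0], 0.7]
    - [[0, 0, -0.1], [0, 0, 0], 0.7]
    - [[0, 0, -0.14], [0, 0, 0], 0.7]
    - [[-0.05, 0, -0.14], [0, 0, 0], 0.7]
    - [[-0.1, 0, -0.14], [0, 0, 0], 0.7]
    - [[-0.14, 0, -0.14], [0, 0, 0], 0.7]
    - [[-0.14, 0, -0.14], [0, 0, 0], 0.7]
    - [[-0.14, 0, -0.14], [0, 0, 0], 0.7]

```text
time_s: 23.25
position: [0.4628, 0.1034, 0.256]
tcp_rot: [[0.99, -0.144, 0.002], [-0.144, -0.99, -0.0], [0.002, -0.0, -1.0]]
force: [0.9, 0.3, 0.4]
opening: 0.699
grasp_force: 0.0
```

```bash
python3 - <<'E'
from h import *
w=grab('wrist')[0];t=grab('top')[0];s=grab('side')[0]
f=lambda i,x,y,W,H,k:cv2.resize(i[y:y+H,x:x+W],None,fx=k,fy=k,interpolation=2)
save('x4.png',np.hstack([f(w,0,0,640,480,.833),f(s,290,80,140,200,2)][:2]) if 0 else np.hstack([f(w,0,0,640,480,.833)[:400],f(s,300,100,120,180,400/180)])[:,:800])
E
```

```text
(no output)
```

View pics/x4.png

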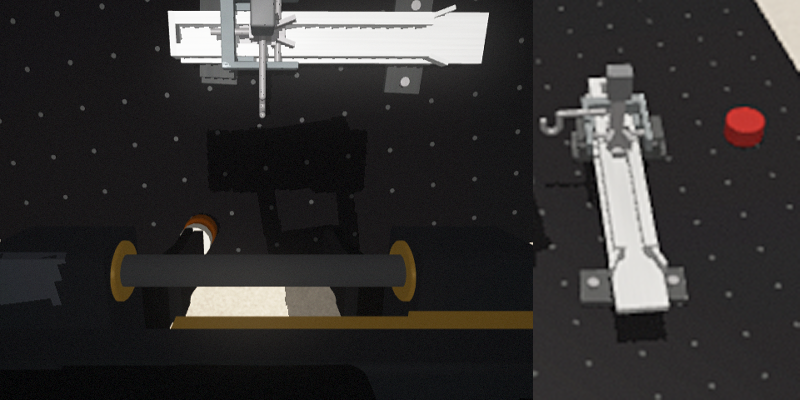

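The carrier stands upright in the rail with its stem inside the catch and the jaws closed behind it, at wrist crop (263,20). Its hook is on the robot's side at (262,110), and the gripper is clear. Handing in.

```bash
python3 -c "
from rig import bot
print(bot.hand_in())"
```

```text
the job is handed in; nothing more can be done
None
```

The carrier is latched in the rail with its hook on the robot's side, the catch held it when I pulled back, the gripper is clear, and the job was handed in at about 23 s; no verdict came back.

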